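# Register a ringed colony with the counting pen

### The arm

A 6-joint arm with a two-finger parallel gripper is mounted at the origin on the work surface. World frame = base frame: x ahead of the robot, y to its left, z up, the work surface at z = 0. Lengths are in m, angles in rad, forces in N, time in s.
With the tool pointing down it reaches from about 0.375 to 0.9 m from the base axis. Payload 3.1 kg.
Tool frame: the origin (TCP) lies at the very end of the fingers, on their centre line; the grasp point (between the pads) lies 19 mm behind it (bot.tcp_to_grasp is the distance from the TCP to the grasp point, in m); z points along the fingers, y is the line along which they close (so a half turn about z gives the same grasp; the last joint's range is limited). The gripper opens to 87 mm and grips with 3 to 60 N. Pads are 19 mm wide; open, the fingers measure 117 mm over their backs; the gripper's body (75 mm by 190 mm) begins 51 mm behind the grasp point.
Start: joints at [-1.391, 0.527, 1.433, -0, 1.181, -0.178], TCP at [0.219, -0.585, 0.223] pointing down, gripper open.
Joint ranges: [-3.08, 3.08], [-0.75, 2.2], [0.22, 2.44], [-1.43, 4.57], [0, 2.65], [-2.85, 2.85]. Speed limits (rad/s): [2.79, 2.79, 3.14, 3.14, 3.14, 3.14].

### API

Orientations are given as a 3x3 rotation matrix whose columns are the frame's x, y, z axes.
In Python, from station import bot gives the robot as it stands.
- The arm moves only by the shell command python3 -m jog 'ROWS' [FORCE]. ROWS is JSON, one flat list of numbers, 5 for each row, row after row: the shift along the world's x, y, z in m, then the turn about the world's z in units of 6 degrees (1.0 is 6 degrees), then the opening, from -1 (shut) to 1 (fully open). A call has 1 to 20 rows; each row shifts and turns the commanded pose from where the row before left it; what a row does not reach is not made up. A row lasts 1/12 s, in which the tool goes at most 41.7 mm and 7.16 degrees, less where a joint would pass 70% of its speed; a pose out of reach is approached as far as the arm can. A call is refused whole if a number of a shift passes 0.0417 or a number of a turn 1, either way. A call with a gripper value outside its range is refused whole. The fingers move at their own pace and stop on an object; FORCE is the grip in N (left out, the last holds). Time passes only in rows, so rows that do not move let the fingers close. It gives the time, the measured TCP pose, the force, the opening and the grip force at its end, in the units of the state.
- bot.sense(): the state, without advancing time (a new reading comes with each control period).
- bot.capture(name): name is "side" or "top" or "wrist"; returns a dict with "frame" (480x640x3 uint8, blue, green, red), "camera_matrix" (3x3 intrinsics, pixels), "R" (3x3) and "t" (3): a world point X has camera coordinates R X + t. Camera axes: x right, y down, z forward; pixel columns grow to the right and rows downward; lengths in m; the calibration is good to about 2 mm. A picture is of the moment at which its call begins. There is no depth.
- bot.close_job(): hands the job in; it is judged then, once.
Trained networks look in a picture, given as the dict that the camera call returned (one of the last four; its "shot" number tells which), for a name from the list of things; names that differ only in an ending like _2 or _b are one class to them, and where a whole thing is asked for, a point or a joint stands for the part that bears it (a point fixed in the world has none). Each returns a list of dicts, best first, with "p" (0 to 1); they miss things now and then, are a little off and sometimes report something else, mostly with a low value. They report only what shows in the picture. A call takes as long as a camera call.
- bot.cut_out(picture, name): "pixels" (480x640 bool, what is visible of it) and "rect" ([left, top, right, bottom] in pixels, round what is visible of it).
The state is a dict: "clock": time; "qpos": joint angles; "joint_vel": joint speeds; "joint_efforts": joint torques, N m; "eef_pos": TCP position; "orientation": TCP orientation; "ft_force": force on the tool from outside, world axes, zero at the start; "moment": the same for the moment, N m; "width": finger opening in m; "gripper_force": force on a finger pad.
Only numpy, scipy, OpenCV 4.12 (cv2) and the standard library are available. Lean on these libraries where they do the work, as an engineer would, in place of code of your own. Each camera call takes 0.05 s, during which the arm holds its last target. There are 200 camera calls.

### The job

Set the small culture dish, ringed side up as it lies, into the black centring ring on the lit stage of the colony counter, without dropping it. Then take the counting pen out of its stand and hold its tip inside the dark blue ring drawn on the dish, the pen square to the sloping dish, pressing lightly so that the sprung tip goes part of the way in but not to its stop. Finish while still holding the pen pressed there, and leave the other things on the bench where they stand.

Things in the scene. Friction and masses are not known exactly. Their poses are not given: they have to be found in the camera images.
- counter: Colony counter, fixed: off-white wedge 280 deep (its x) by 240 wide (its y), origin under its middle, front (own -x) roughly towards the robot. Its flat top rises at 15 degrees from 45 high at the front edge to 120 at the back; blue key panel along the front, almost flush. A magnifier, 108 across and 180 high, is folded out over the bench beside its back left corner (130 along x, 228 along y).
- seat (a point): Centre of the lit stage, on its glass, where the middle of the dish's underside belongs. Its z is square to the 15-degree slope (leaning to the counter's front), its y level, its x up the slope. White round glass, 118 across; on it a black centring ring, inside diameter 68, outside 82, standing 4 above the glass; nothing else stands above the stage.
- dish: Culture dish lying upside down on the bench: round, 60 across, 15 high with straight sides (clear lid below, salmon-coloured agar on top), about 30 g. Origin at the centre of its underside, z up. Grip it with the fingertips at least 6 above its underside, so that they clear the centring ring.
- spot (a point): Centre of the ringed colony, on the top face of the dish: a dark blue circle, inside diameter 13, line 2 thick, with a cream dot in its middle, 13.6 from the dish's axis. Axes as the dish: z square to its face.
- stand: Grey pen stand fixed to the bench, 74 square and 45 high, with a hole 18.5 across in the middle of its top, 40 deep. Origin under its centre, z up.
- pen: Counting pen standing tip down in the stand, about 53 g. Origin at the lower end of its white nose, z up along the pen. Nose 0 to 25; black collar 24 across, 25 to 29, its underside resting on the stand's top; blue round barrel 16 across, 29 to 127; red end to 132. The felt tip, 5 thick, projects 10 below the origin. In the stand its origin is 20 above the bench, its top 152.
- pen_tip (a point): End of the felt tip of the pen, 10 below the pen's origin when the tip is out.
- nib (a joint): How far the sprung tip is pushed into the pen, in m: 0 out, 0.008 at its stop. It begins to move at about 0.5 N and needs 0.4 N more for each mm (about 2 N half-way). The pen counts from 0.0015 on.
- rack: White tube rack with amber sample tubes, 200 by 64, 90 high, loose. Origin under its centre. To be left alone.
- tub: Yellow-lidded waste tub, 98 across, 101 high, loose. Origin under its centre. To be left alone.
- spares: Stack of two other culture dishes (dark red, no ring drawn), 60 across, 30 high, loose. Origin under its centre. To be left alone.

How it is judged:
On the way, in this order (a step that is already met when the one before it is completed fails the run):
1. the dish lies flat in the centring ring, ringed side up, and has been let go (z of dish in the frame of seat between -0.002 and 0.002 m and distance between dish and seat below 0.006 m and angle between the z axis of dish and the z axis of seat, either way round below 0.05 rad and angle between dish's own z axis and vertical below 0.5 rad and contact force between the fingers and dish below 0.1 N and linear speed of dish below 0.02 m/s), for 0.2 s.
2. the pen has been taken out of its stand in the fingers (distance of pen from where it was at the start of the episode above 0.05 m and contact force between the fingers and pen above 1 N and contact force between pen and stand below 0.05 N), for 0.2 s.
At the end, for the whole second after the job is handed in: Dish flat on the glass in the ring (within 6 mm, 3 deg), not touched by the fingers. Pen held still in the fingers, touching only the dish: tip end within 6.5 mm of the ringed colony's centre, pen within 10 deg of square to the dish, tip pushed in 1.5 to 7.2 mm of its 8, 0.5 to 6 N on the dish (z of dish in the frame of seat between -0.002 and 0.002 m and distance between dish and seat below 0.006 m and angle between the z axis of dish and the z axis of seat, either way round below 0.05 rad and angle between dish's own z axis and vertical below 0.5 rad and contact force between the fingers and dish below 0.1 N and distance between pen_tip and spot below 0.0065 m and angle between the z axis of pen and the z axis of spot, either way round below 0.175 rad and value of joint nib between 0.0015 and 0.0072 m and contact force between pen and dish between 0.5 and 6 N and contact force between the fingers and pen above 1 N and contact force between pen and stand below 0.05 N and contact force between pen and counter below 0.05 N and linear speed of pen below 0.02 m/s); the arm keeps its last pose, push and grip.
It fails at once if the pen was driven hard into the dish (over 15 N) (contact force between pen and dish above 15 N).
It fails at once if the dish was dropped or thrown (falling free at over 0.6 m/s) (contact force between the fingers and dish below 0.05 N and linear speed of dish above 0.6 m/s).
It fails at once if the tube rack was moved over 30 mm or tipped (distance of rack from where it was at the start of the episode above 0.03 m or angle between rack's own z axis and vertical above 0.3 rad).
It fails at once if the waste tub was moved over 30 mm or tipped (distance of tub from where it was at the start of the episode above 0.03 m or angle between tub's own z axis and vertical above 0.3 rad).
It fails at once if the other dishes were moved over 30 mm or tipped (distance of spares from where it was at the start of the episode above 0.03 m or angle between spares's own z axis and vertical above 0.3 rad).
It also fails if it takes over 70 s, if anything falls off the work surface, if the arm or the gripper's body presses on something with over 40 N, if the wrist force passes 120 N, or if a joint passes its speed limit or range.

## Working session

There is one attempt and no reset: what is moved stays moved. The work goes in short steps, Python scripts to look and compute and a shell command to move; the robot and the scene stay as the last step left them, time stands still between calls to the robot, and variables do not carry over. Pictures are saved under pics/ and viewed, at most 10 in all, crops included, and the job is handed in when it is done.

```bash
mkdir -p pics; ls; cat > h.py <<'E'
import numpy as np, cv2
from station import bot
def ray(p,uv):
    K=np.array(p["camera_matrix"]);R=np.array(p["R"]);t=np.array(p["t"])
    d=R.T@np.linalg.solve(K,[uv[0],uv[1],1.]);return -R.T@t,d/np.linalg.norm(d)
def atz(p,uv,z):
    c,d=ray(p,uv);return c+d*(z-c[2])/d[2]
def tri(rays):
    A=0;b=0
    for c,d in rays:
        P=np.eye(3)-np.outer(d,d);A=A+P;b=b+P@c
    X=np.linalg.solve(A,b);return X,[float(np.linalg.norm((np.eye(3)-np.outer(d,d))@(X-c))) for c,d in rays]
def proj(p,X):
    x=np.array(p["camera_matrix"])@(np.array(p["R"])@np.asarray(X)+np.array(p["t"]));return x[:2]/x[2]
E
python3 - <<'E'
from h import *
np.set_printoptions(precision=4,suppress=True)
for n in ["side","top"]:
    p=bot.capture(n);cv2.imwrite(f"pics/{n}0.png",p["frame"])
    print(n,"cam",-np.array(p["R"]).T@p["t"], np.array(p["R"])[2])
    for o in "counter dish spot stand pen rack tub spares".split():
        for r in bot.cut_out(p,o)[:2]:
            m=r["pixels"];ys,xs=np.nonzero(m);uv=(xs.mean(),ys.mean());print(o,round(r["p"],2),r["rect"],np.round(uv,1),m.sum(),atz(p,uv,0.015)[:2])
print(bot.sense())
E
```

```text
pics
side cam [-0.0026  0.8875  0.7055] [ 0.4664 -0.7287 -0.5015]
counter 0.68 [157.6, 182.4, 394.0, 312.7] [294.3 243.6] 14893 [ 0.6934 -0.0584]
dish 0.89 [296.3, 366.4, 329.1, 398.6] [311.7 381.6] 968 [0.4115 0.291 ]
spot 0.82 [295.4, 365.0, 333.0, 396.1] [311.6 381.2] 944 [0.4122 0.2905]
stand 0.92 [433.5, 212.7, 464.4, 249.6] [452.3 229.5] 728 [ 0.4123 -0.3119]
pen 0.83 [456.6, 178.9, 468.9, 221.8] [461.9 199.8] 301 [ 0.452  -0.4747]
rack 0.8 [326.4, 163.5, 403.7, 202.8] [363.3 182.9] 2576 [ 0.7222 -0.4302]
tub 0.56 [159.8, 312.3, 221.5, 389.4] [193.3 347.1] 3670 [0.6366 0.3311]
spares 0.8 [368.1, 202.0, 398.8, 221.0] [384.6 211. ] 426 [ 0.5937 -0.3117]
top cam [ 0.4412 -0.0014  1.4044] [ 0.0787  0.0191 -0.9967]
counter 0.8 [221.7, 111.5, 396.9, 274.8] [326.  198.1] 14193 [0.6544 0.0017]
dish 0.77 [199.3, 282.5, 224.2, 306.8] [212.9 292.3] 504 [0.4199 0.2808]
dish 0.24 [436.9, 281.2, 477.8, 320.8] [454.5 300.5] 806 [ 0.4014 -0.3129]
spot 0.64 [200.6, 283.0, 224.3, 307.6] [212.7 292.4] 481 [0.4197 0.2811]
stand 0.69 [437.5, 278.4, 477.2, 319.8] [455.1 300.3] 811 [ 0.4019 -0.3142]

[... 383 characters left out ...]
 [203.2, 282.0, 223.9, 305.2] [212.7 292.2] 483 [0.4202 0.2813]
spares 0.83 [440.1, 208.7, 467.1, 234.1] [454.4 221.3] 507 [ 0.5962 -0.3159]
{'clock': 0.9, 'qpos': array([-1.3905,  0.5274,  1.4327,  0.    ,  1.1814, -0.1785]), 'joint_vel': array([0.0006, 0.0002, 0.0013, 0.002 , 0.0012, 0.0001]), 'joint_efforts': array([ -0.0002, -43.9996, -17.6988,   0.0633,   0.0504,  -0.    ]), 'eef_pos': array([ 0.2195, -0.5852,  0.2226]), 'orientation': array([[ 0.9363,  0.3512,  0.    ],
       [ 0.3512, -0.9363, -0.    ],
       [-0.    ,  0.    , -1.    ]]), 'ft_force': array([-0.0192,  0.57  ,  0.0107]), 'moment': array([-0.0522,  0.0144,  0.0257]), 'gripper_force': 0.0, 'width': 0.08708052801226512}
```

```bash
python3 - <<'E'
import cv2
a=cv2.imread("pics/top0.png")[90:340,130:530];cv2.imwrite("pics/t0c.png",cv2.resize(a,None,fx=2,fy=2,interpolation=cv2.INTER_CUBIC))
E
```

```text
(no output)
```

View pics/t0c.png

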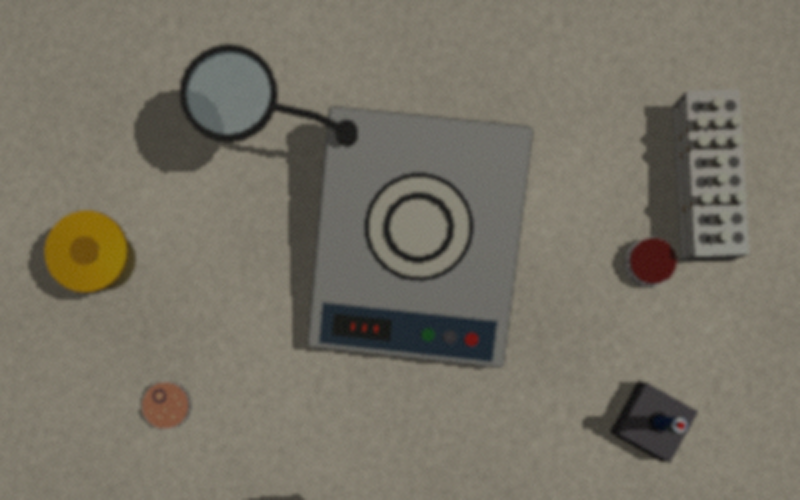

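View pics/side0.png

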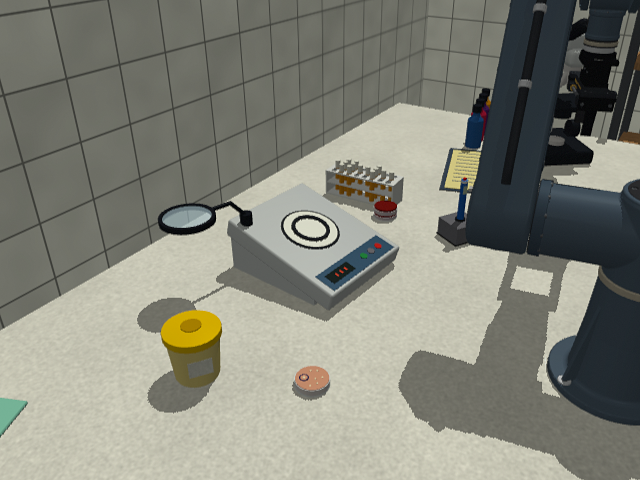

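```bash
python3 - <<'E'
from h import *
from scipy.optimize import least_squares
np.set_printoptions(precision=4,suppress=True)
P={n:bot.capture(n) for n in ["side","top"]}
C=np.array([[-.14,.12,.045],[-.14,-.12,.045],[.14,-.12,.12],[.14,.12,.12]])
uv={"top":[(285,263.5),(381,272.5),(395.5,153.5),(295.5,143.5)],"side":[(327,297),(398,247),(304,184),(231,223)]}
def W(q):
    c,s=np.cos(q[2]),np.sin(q[2]);return C@np.array([[c,-s,0],[s,c,0],[0,0,1]]).T+[q[0],q[1],0]
f=lambda q:np.concatenate([proj(P[n],x)-u for n in P for x,u in zip(W(q),uv[n])])
r=least_squares(f,[.65,0,-.1]);print("counter",r.x,r.fun.round(1))
# stage ellipse
rays=[]
for n,seed in [("top",(339,203)),("side",(310,230))]:
    g=cv2.cvtColor(P[n]["frame"],cv2.COLOR_BGR2GRAY)
    g=cv2.resize(g,None,fx=4,fy=4,interpolation=cv2.INTER_CUBIC)
    dk=(g<75).astype(np.uint8)
    cs,h=cv2.findContours(dk,cv2.RETR_CCOMP,cv2.CHAIN_APPROX_NONE)
    for c in cs:
        if len(c)<100: continue
        e=cv2.fitEllipse(c); u=(np.array(e[0])+.5)/4-.5
        if np.hypot(*(u-seed))<8: print(n,u,np.array(e[1])/4,len(c)); last=u if e[1][1]/4<80 else None; rays.append((n,u,e[1][1]/4))
a=[x for x in rays if x[0]=="top"];b=[x for x in rays if x[0]=="side"]
mt=np.mean([x[1] for x in a],0);ms=np.mean([x[1] for x in b],0)
print("seat",tri([ray(P["top"],mt),ray(P["side"],ms)]))
print("dish",tri([ray(P["top"],(212.8,292.3)),ray(P["side"],(311.7,381.4))]))
# pen top
print("pentop",tri([ray(P["top"],(130+680/2,90+425/2)),ray(P["side"],(464,180.5))]))
E
```

```text
counter [ 0.6154 -0.0274 -0.1159] [ 3.6 -0.6  1.9 -1.  -2.  -3.  -4.5 -4.7 -3.  -0.  -0.2  2.6  1.6  0.7
 -1.3 -0.9]
top [338.7724 203.3737] [34.4482 34.9585] 398
top [338.7973 203.3582] [29.0494 29.5086] 334
top [338.9583 202.984 ] [53.9564 54.3755] 618
top [339.1023 202.9887] [50.4062 50.703 ] 574
side [310.2491 227.7279] [24.3632 38.5   ] 370
side [310.3333 227.6447] [19.0801 32.055 ] 297
side [309.9289 229.0709] [36.1554 57.7156] 754
seat (array([ 0.6299, -0.0295,  0.0878]), [0.0012594273673425535, 0.0012594273673425039])
dish (array([0.4188, 0.2825, 0.0049]), [0.0010520815065966794, 0.0010520815065966805])
pentop (array([ 0.4006, -0.3183,  0.1429]), [0.00018288527514285024, 0.00018288527514271876])
```

```bash
python3 -m jog '[0,0,0.04,0,1, 0,0,0.04,0,1, 0,0.0,0.03,0,1]'
```

```text
clock: 1.25
eef_pos: [0.2196, -0.5857, 0.3352]
orientation: [[0.936, 0.351, 0.0], [0.351, -0.936, -0.002], [-0.0, 0.002, -1.0]]
ft_force: [-0.5, 0.1, 0.1]
width: 0.0869
gripper_force: 0.0
```

```bash
python3 -m jog '[0.026,0.022,0,-0.5,1, 0.026,0.022,0,-0.5,1, 0.026,0.022,0,-0.5,1, 0.026,0.022,0,-0.5,1, 0.026,0.022,0,-0.5,1, 0.026,0.022,0,-0.5,1, 0.026,0.022,0,-0.5,1, 0,0.022,0,-0.5,1, 0,0.022,0,-0.4,1,0,0,0,0,1,0,0,0,0,1]'
python3 - <<'E'
from h import *
np.set_printoptions(precision=4,suppress=True)
p=bot.capture("top")
a,b=atz(p,(285,263.5),.045),atz(p,(381,272.5),.045);c,d=atz(p,(395.5,153.5),.12),atz(p,(295.5,143.5),.12)
print(a,b,c,d,[np.degrees(np.arctan2(*( (u-v)[[0,1]]*[1,1]))) for u,v in((a,b),(d,c))],np.degrees(np.arctan2((c-b)[1],(c-b)[0])),np.degrees(np.arctan2((d-a)[1],(d-a)[0])))
w=bot.capture("wrist");print("wcam",-np.array(w["R"]).T@w["t"],np.array(w["R"]),bot.sense()["eef_pos"])
for o in ("pen","stand"):
    for r in bot.cut_out(w,o)[:1]: print(o,r["p"],r["rect"])
cv2.imwrite("pics/w1.png",w["frame"])
E
```

```text
clock: 2.17
eef_pos: [0.4018, -0.3863, 0.3329]
orientation: [[0.995, -0.099, 0.0], [-0.099, -0.995, -0.001], [0.0, 0.001, -1.0]]
ft_force: [-0.2, -1.3, 0.2]
width: 0.0871
gripper_force: 0.0
[0.4901 0.1007 0.045 ] [ 0.4688 -0.1309  0.045 ] [ 0.7422 -0.1591  0.12  ] [0.7663 0.0725 0.12  ] [np.float64(5.253629514338681), np.float64(5.940727805527873)] -5.8844338292367 -5.83080154359561
wcam [ 0.4705 -0.3944  0.4956] [[-0.1014 -0.9948  0.0014]
 [-0.9624  0.0984  0.2533]
 [-0.2521  0.0243 -0.9674]] [ 0.4016 -0.3881  0.3328]
pen 0.79 [245.7, 195.7, 276.1, 228.1]
stand 0.78 [237.4, 167.8, 308.3, 240.6]
```

View pics/w1.png

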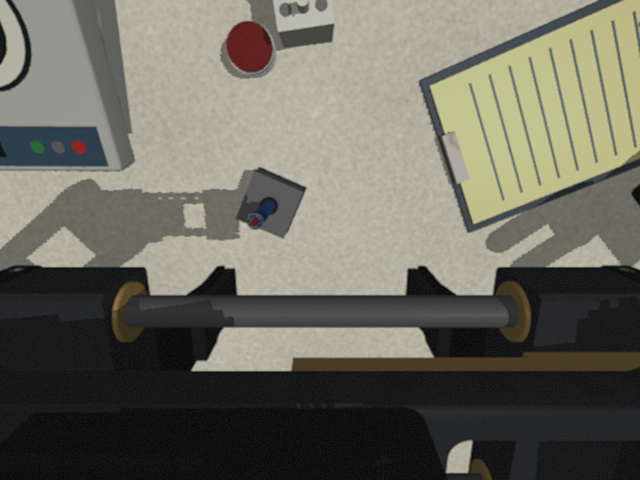

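```bash
cat > d.py <<'E'
from h import *
import sys
np.set_printoptions(precision=4,suppress=True)
w=bot.capture("wrist");print(bot.sense()["eef_pos"])
for o in sys.argv[2:]:
    for r in bot.cut_out(w,o)[:1]:
        ys,xs=np.nonzero(r["pixels"]);u=(xs.mean(),ys.mean());print(o,r["p"],r["rect"],np.round(u,1),atz(w,u,.013),ray(w,u))
cv2.imwrite(f"pics/{sys.argv[1]}.png",w["frame"]);np.savez(f"{sys.argv[1]}.npz",frame=w["frame"],camera_matrix=w["camera_matrix"],R=w["R"],t=w["t"])
E
python3 -m jog '[0.008,0.03,0,0,1,0.01,0.04,0,0,1,0.01,0.04,0,0,1,0.01,0.04,0,0,1,0,0.04,0,0,1,0,0.04,0,0,1,0,0.04,0,0,1,0,0.04,0,0,1,0,0.04,0,0,1,0,0.04,0,0,1,0,0.04,0,0,1,0,0.04,0,0,1,0,0.04,-0.02,0,1,0,0.04,-0.03,0,1,-0.02,0.04,-0.02,0,1,-0.02,0.02,0,0,1,0,0,0,0,1,0,0,0,0,1]'
python3 d.py w2 dish
python3 -m jog '[0,0.04,-0.02,0,1,0,0.02,-0.03,0,1,-0.015,0,-0.02,0,1,0,0,0,0,1,0,0,0,0,1]'
python3 d.py w3 dish
python3 - <<'E'
import cv2,numpy as np
cv2.imwrite("pics/w23.png",np.hstack([cv2.imread(f"pics/w{i}.png")[:300,120:520] for i in (2,3)]))
E
```

```text
clock: 3.87
eef_pos: [0.4023, 0.2079, 0.2716]
orientation: [[0.995, -0.1, -0.0], [-0.1, -0.995, -0.0], [-0.0, 0.0, -1.0]]
ft_force: [0.5, 0.5, 0.8]
width: 0.0871
gripper_force: 0.0
[0.4035 0.2073 0.2721]
dish 0.88 [234.1, 169.5, 283.2, 219.1] [260.6 195.2] [0.4199 0.2812 0.013 ] (array([0.4713, 0.201 , 0.4343]), array([-0.119 ,  0.1857, -0.9754]))
clock: 4.38
eef_pos: [0.3878, 0.2637, 0.2029]
orientation: [[0.995, -0.103, -0.002], [-0.103, -0.995, -0.001], [-0.002, 0.001, -1.0]]
ft_force: [0.8, -0.2, 0.9]
width: 0.0873
gripper_force: 0.0
[0.3894 0.2641 0.2041]
dish 0.58 [270.7, 154.0, 328.7, 213.4] [299.9 185. ] [0.4199 0.2818 0.013 ] (array([0.457 , 0.2566, 0.3655]), array([-0.1043,  0.0709, -0.992 ]))
```

View pics/w23.png

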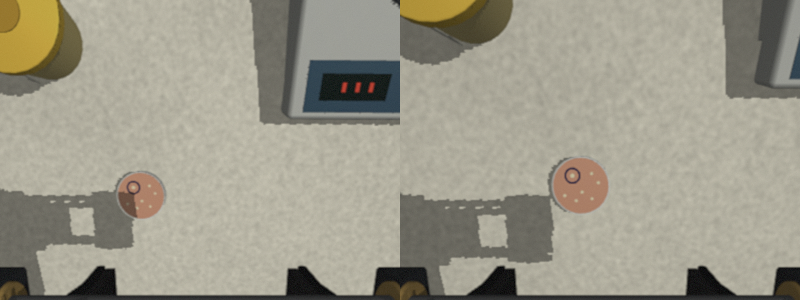

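```bash
python3 -m jog '[0.0155,0.0085,-0.03,0,1,0.0155,0.009,-0.03,0,1,0,0,-0.035,0,1,0,0,-0.035,0,1,0,0,-0.03,0,1,0,0,-0.016,0,1,0,0,0,0,1,0,0,0,0,1]'
```

```text
clock: 5.15
eef_pos: [0.4205, 0.2821, 0.0278]
orientation: [[0.995, -0.103, 0.002], [-0.103, -0.995, 0.001], [0.002, -0.001, -1.0]]
ft_force: [0.3, 0.0, 0.8]
width: 0.0872
gripper_force: 0.0
```

```bash
python3 -m jog '[0,0,-0.012,0,1,0,0,-0.008,0,1,0,0,0,0,1,0,0,0,0,0.3,0,0,0,0,0.1,0,0,0,0,-0.1,0,0,0,0,-0.1,0,0,0,0,-0.1,0,0,0,0,-1,0,0,0,0,-1,0,0,0,0,-1]' 8; python3 -m jog '[0,0,0.01,0,-1,0,0,0.03,0,-1,0,0,0.04,0,-1,0,0,0.04,0,-1,0,0,0.04,0,-1,0,0,0,0,-1,0,0,0,0,-1]'; python3 d.py w4 dish
```

```text
clock: 6.07
eef_pos: [0.4186, 0.2823, 0.0076]
orientation: [[0.995, -0.102, 0.0], [-0.102, -0.995, 0.0], [0.0, -0.0, -1.0]]
ft_force: [-0.4, -0.1, 4.3]
width: 0.0594
gripper_force: 8.0
clock: 6.65
eef_pos: [0.4199, 0.2829, 0.1701]
orientation: [[0.995, -0.102, 0.006], [-0.102, -0.995, 0.002], [0.006, -0.003, -1.0]]
ft_force: [-0.8, -0.4, -0.7]
width: 0.0591
gripper_force: 8.0
[0.4184 0.2822 0.1682]
```

View pics/w4.png

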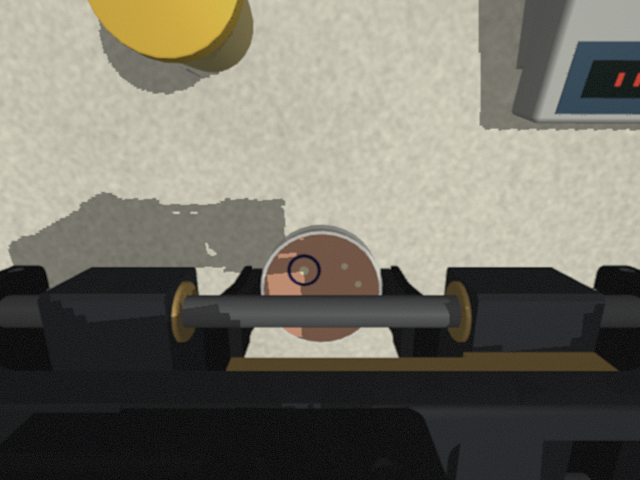

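```bash
python3 -m jog '[0.01,-0.02,0.02,0,-1,0.02,-0.035,0.02,0,-1,0.02,-0.038,0.02,0,-1,0.02,-0.038,0.01,0,-1,0.02,-0.038,0,0,-1,0.02,-0.038,0,0,-1,0.02,-0.038,0,0,-1,0.02,-0.035,0,0,-1,0.01,-0.022,0,0,-1,0.0,-0.01,0,0,-1,0,0,0,0,-1,0,0,0,0,-1]'; python3 d.py w5 dish; python3 -m jog '[-0.02,0.02,0,0,-1,-0.02,0.02,0,0,-1,0,0,0,0,-1,0,0,0,0,-1]'; python3 d.py w6 dish
python3 - <<'E'
import cv2,numpy as np
cv2.imwrite("pics/w56.png",np.hstack([cv2.imread(f"pics/w{i}.png")[:350,120:520] for i in (5,6)]))
E
```

```text
clock: 7.75
eef_pos: [0.5699, -0.0166, 0.2308]
orientation: [[0.995, -0.103, -0.005], [-0.103, -0.995, 0.002], [-0.005, -0.001, -1.0]]
ft_force: [-1.1, 0.2, -0.7]
width: 0.0597
gripper_force: 8.0
[ 0.5699 -0.0158  0.2313]
dish 0.85 [260.7, 223.4, 379.6, 342.1] [320.6 272.8] [ 0.4923 -0.0078  0.013 ] (array([ 0.6396, -0.0241,  0.3931]), array([-0.361 ,  0.04  , -0.9317]))
clock: 8.18
eef_pos: [0.5297, 0.0255, 0.2329]
orientation: [[0.995, -0.098, -0.001], [-0.098, -0.995, 0.0], [-0.001, -0.0, -1.0]]
ft_force: [-0.9, 0.0, 0.6]
width: 0.0599
gripper_force: 8.0
[0.5311 0.0246 0.2332]
dish 0.65 [259.6, 224.4, 378.4, 342.2] [320.5 272.7] [0.4523 0.0337 0.013 ] (array([0.5988, 0.0186, 0.3955]), array([-0.3575,  0.0368, -0.9332]))
```

View pics/w56.png

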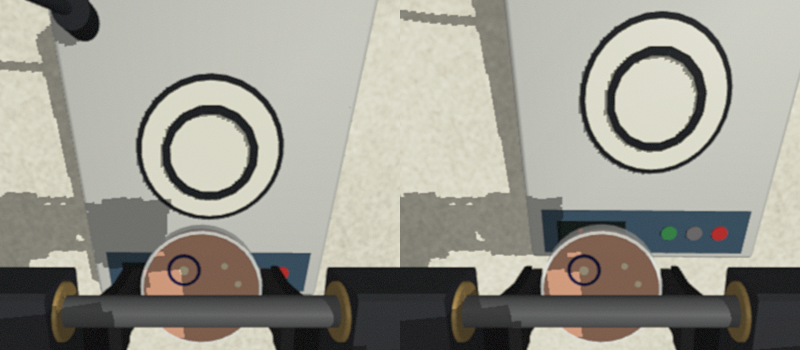

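```bash
python3 - <<'E'
from h import *
np.set_printoptions(precision=4,suppress=True)
R={"ring":[], "line":[]}
for n,seed,k in [("w5",(330,150),1),("w6",(376,95),1)]:
    w=np.load(n+".npz");g=cv2.cvtColor(w["frame"],cv2.COLOR_BGR2GRAY);g=cv2.resize(g,None,fx=4,fy=4,interpolation=cv2.INTER_CUBIC)
    cs,_=cv2.findContours((g<90).astype(np.uint8),cv2.RETR_CCOMP,cv2.CHAIN_APPROX_NONE)
    for c in cs:
        if len(c)<300: continue
        e=cv2.fitEllipse(c);u=(np.array(e[0])+.5)/4-.5
        if np.hypot(*(u-seed))<20:
            print(n,u,np.array(e[1])/4,atz(w,u,.088));R["ring" if e[1][1]/4<115 else "line"].append((n,u,ray(w,u)))
for k in R: print(k,tri([x[2] for x in R[k]]))
allr=[x[2] for x in R["line"]]+[x[2] for x in R["ring"]]
P={n:bot.capture(n) for n in ["top"]}
print(atz(P["top"],(339.03,202.99),.088), tri(allr+[ray(P["top"],(339.0,203.0))]*2))
E
```

```text
w5 [329.3846 152.0774] [93.8664 95.5889] [ 0.6322 -0.0303  0.088 ]
w5 [329.265  152.6833] [78.2274 80.3598] [ 0.6317 -0.0302  0.088 ]
w5 [329.4326 146.14  ] [144.4117 146.8528] [ 0.6371 -0.0309  0.088 ]
w5 [329.7324 147.569 ] [136.3846 138.6169] [ 0.6359 -0.031   0.088 ]
w6 [375.6422  98.0954] [ 96.5836 106.6117] [ 0.6328 -0.0312  0.088 ]
w6 [375.1129  98.9447] [81.0702 89.5843] [ 0.6322 -0.0307  0.088 ]
w6 [375.4018  92.0782] [148.1927 164.396 ] [ 0.6376 -0.0312  0.088 ]
w6 [375.7975  93.4192] [140.1791 154.9209] [ 0.6365 -0.0315  0.088 ]
ring (array([ 0.632 , -0.0302,  0.0926]), [0.0002672672665307133, 0.00024810187298581144, 0.0003780343175830023, 0.0003891416565441389])
line (array([ 0.6366, -0.0308,  0.0915]), [0.0005914301913049182, 0.0006255743580166095, 0.0005711601565424243, 0.0005300277996312563])
[ 0.6314 -0.0291  0.088 ] (array([ 0.6338, -0.0304,  0.0897]), [0.0034235755309530757, 0.002259377765218156, 0.003594355276242328, 0.0026147504630724297, 0.0015561630174392165, 0.0020631644658824114, 0.001243568430322647, 0.0017473214746518246, 0.0028885045802400683, 0.0028885045802400683])
```

```bash
cat > seat.py <<'E'
from h import *
np.set_printoptions(precision=4,suppress=True)
yw=np.radians(-5.8);s=np.radians(15)
nrm=np.array([-np.sin(s)*np.cos(yw),-np.sin(s)*np.sin(yw),np.cos(s)])
ex=np.array([np.cos(s)*np.cos(yw),np.cos(s)*np.sin(yw),np.sin(s)]);ey=np.cross(nrm,ex)
t=bot.capture("top")
src=[("w5",np.load("w5.npz"),(330,150),90),("w6",np.load("w6.npz"),(376,95),90),("top",t,(339,203),75)]
for z0 in (.086,.088,.090,.092):
  o=np.array([.63,-.03,z0]);print(z0)
  for n,w,seed,th in src:
    g=cv2.cvtColor(w["frame"],cv2.COLOR_BGR2GRAY);g=cv2.resize(g,None,fx=4,fy=4,interpolation=cv2.INTER_CUBIC)
    cs,_=cv2.findContours((g<th).astype(np.uint8),cv2.RETR_CCOMP,cv2.CHAIN_APPROX_NONE)
    for c in cs:
        if len(c)<300 or np.hypot(*((np.array(cv2.fitEllipse(c)[0]))/4-seed))>20: continue
        q=(c[:,0]+.5)/4-.5;big=np.ptp(q[:,0])>(45 if n=="top" else 115)
        oo=o if big else o+nrm*.004
        X=[]
        for u in q[::6]:
            cc,d=ray(w,u);X.append(cc+d*(nrm@(oo-cc))/(nrm@d))
        X=np.array(X)-oo;a=X@ex;b=X@ey
        sol=np.linalg.lstsq(np.c_[2*a,2*b,np.ones(len(a))],a*a+b*b,rcond=None)[0]
        print("  ",n,"ctr",(o+ex*sol[0]+ey*sol[1]),"r",round(np.sqrt(sol[2]+sol[0]**2+sol[1]**2)*1e3,1))
E
python3 seat.py
```

```text
0.086
   w5 ctr [ 0.6305 -0.0301  0.0861] r 41.3
   w5 ctr [ 0.6308 -0.03    0.0862] r 34.6
   w5 ctr [ 0.6306 -0.0302  0.0862] r 63.8
   w5 ctr [ 0.63   -0.0304  0.086 ] r 60.4
   w6 ctr [ 0.6307 -0.0305  0.0862] r 41.2
   w6 ctr [ 0.6309 -0.0301  0.0863] r 34.7
   w6 ctr [ 0.6309 -0.0305  0.0862] r 63.8
   w6 ctr [ 0.6305 -0.0309  0.0862] r 60.4
   top ctr [ 0.6374 -0.0301  0.088 ] r 28.4
   top ctr [ 0.6349 -0.0309  0.0873] r 51.2
0.088
   w5 ctr [ 0.6305 -0.03    0.0881] r 41.0
   w5 ctr [ 0.6309 -0.03    0.0882] r 34.3
   w5 ctr [ 0.6307 -0.0301  0.0882] r 63.4
   w5 ctr [ 0.6301 -0.0304  0.088 ] r 60.0
   w6 ctr [ 0.6305 -0.0302  0.0881] r 41.0
   w6 ctr [ 0.6307 -0.0298  0.0882] r 34.4
   w6 ctr [ 0.6307 -0.0302  0.0882] r 63.4
   w6 ctr [ 0.6303 -0.0306  0.0881] r 60.0
   top ctr [ 0.6371 -0.0301  0.0899] r 28.4
   top ctr [ 0.6346 -0.0309  0.0893] r 51.1
0.09
   w5 ctr [ 0.6306 -0.03    0.0902] r 40.7
   w5 ctr [ 0.631  -0.03    0.0903] r 34.1
   w5 ctr [ 0.6307 -0.0301  0.0902] r 63.0
   w5 ctr [ 0.6302 -0.0303  0.0901] r 59.6
   w6 ctr [ 0.6303 -0.0299  0.0901] r 40.7
   w6 ctr [ 0.6305 -0.0295  0.0901] r 34.2
   w6 ctr [ 0.6305 -0.0299  0.0901] r 63.0
   w6 ctr [ 0.6301 -0.0303  0.09  ] r 59.6
   top ctr [ 0.6368 -0.03    0.0918] r 28.4
   top ctr [ 0.6343 -0.0308  0.0912] r 51.1
0.092
   w5 ctr [ 0.6307 -0.03    0.0922] r 40.5
   w5 ctr [ 0.631  -0.0299  0.0923] r 33.9
   w5 ctr [ 0.6308 -0.03    0.0922] r 62.6
   w5 ctr [ 0.6302 -0.0303  0.0921] r 59.2
   w6 ctr [ 0.6301 -0.0296  0.092 ] r 40.4
   w6 ctr [ 0.6303 -0.0292  0.0921] r 34.0
   w6 ctr [ 0.6302 -0.0296  0.0921] r 62.6
   w6 ctr [ 0.6299 -0.03    0.092 ] r 59.2
   top ctr [ 0.6365 -0.03    0.0937] r 28.3
   top ctr [ 0.6341 -0.0308  0.0931] r 51.0
```

```bash
python3 -m jog '[0.02,-0.011,0,0,-1,0.03,-0.017,0,0,-1,0.03,-0.017,-0.02,0,-1,0.0155,-0.009,-0.03,0,-1,0,0,-0.03,0,-1,0,0,-0.025,0,-1,0,0,-0.013,0,-1,0,0,0,0,-1,0,0,0,0,-1]' 5; python3 -c "
from station import bot;import time
print(bot.sense()['eef_pos'],bot.sense()['ft_force'])"
```

```text
clock: 9.13
eef_pos: [0.6273, -0.0315, 0.1139]
orientation: [[0.995, -0.102, -0.002], [-0.102, -0.995, 0.0], [-0.002, -0.0, -1.0]]
ft_force: [0.1, -0.3, 1.0]
width: 0.0593
gripper_force: 5.0
[ 0.62726363 -0.03153946  0.11390352] [ 0.09712171 -0.27917572  0.95511624]
```

```bash
python3 -m jog '[-0.001,0.0015,-0.004,0,-1,0,0,-0.004,0,-1,0,0,-0.003,0,-1,0,0,-0.002,0,-1,0,0,-0.002,0,-1,0,0,0,0,-1]'; python3 -m jog '[0,0,-0.002,0,-1,0,0,-0.0015,0,-1,0,0,0,0,-1,0,0,0,0,-1]';python3 d.py w7 dish
```

```text
clock: 9.63
eef_pos: [0.626, -0.0296, 0.0998]
orientation: [[0.995, -0.102, -0.0], [-0.102, -0.995, 0.0], [-0.0, -0.0, -1.0]]
ft_force: [-0.1, 0.4, -0.2]
width: 0.0599
gripper_force: 5.0
clock: 9.97
eef_pos: [0.6262, -0.0296, 0.0963]
orientation: [[0.995, -0.102, 0.0], [-0.102, -0.995, 0.0], [0.0, -0.0, -1.0]]
ft_force: [-0.5, -0.4, 0.6]
width: 0.0594
gripper_force: 5.0
[ 0.6262 -0.0296  0.0963]
dish 0.92 [258.1, 222.1, 382.1, 335.7] [320.6 267.5] [ 0.6055 -0.0273  0.013 ] (array([ 0.6951, -0.0368,  0.259 ]), array([-0.3419,  0.0364, -0.939 ]))
```

View pics/w7.png

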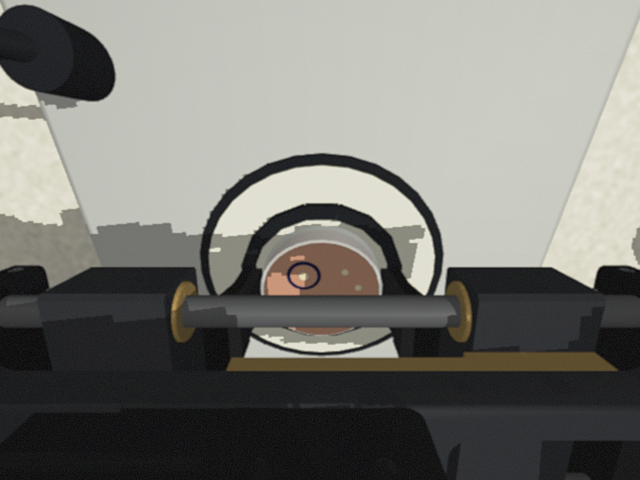

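```bash
python3 -m jog '[0,0,-0.001,0,-1,0,0,0,0,0.42,0,0,0,0,0.5,0,0,0,0,0.6,0,0,0,0,1,0,0,0,0,1,0,0,0,0,1,0,0,0,0,1,0,0,0.02,0,1,0,0,0.04,0,1,0,0,0.04,0,1,-0.02,0.01,0.02,0,1,-0.03,0.01,0,0,1,-0.03,0.01,0,0,1,0,0,0,0,1,0,0,0,0,1]'; python3 d.py w8 dish
python3 - <<'E'
from h import *
cv2.imwrite("pics/w8c.png",cv2.resize(cv2.imread("pics/w8.png")[30:250,200:480],None,fx=2.5,fy=2.5))
E
```

```text
clock: 11.4
eef_pos: [0.5442, 0.0011, 0.2154]
orientation: [[0.995, -0.101, -0.001], [-0.101, -0.995, 0.0], [-0.001, -0.0, -1.0]]
ft_force: [1.2, 0.2, 0.5]
width: 0.0872
gripper_force: 0.0
[0.5462 0.0004 0.2156]
dish 0.89 [308.4, 78.6, 388.1, 164.4] [349.3 122.4] [ 0.6331 -0.0371  0.013 ] (array([ 0.6133, -0.006 ,  0.378 ]), array([ 0.0539, -0.0846, -0.995 ]))
```

View pics/w8c.png

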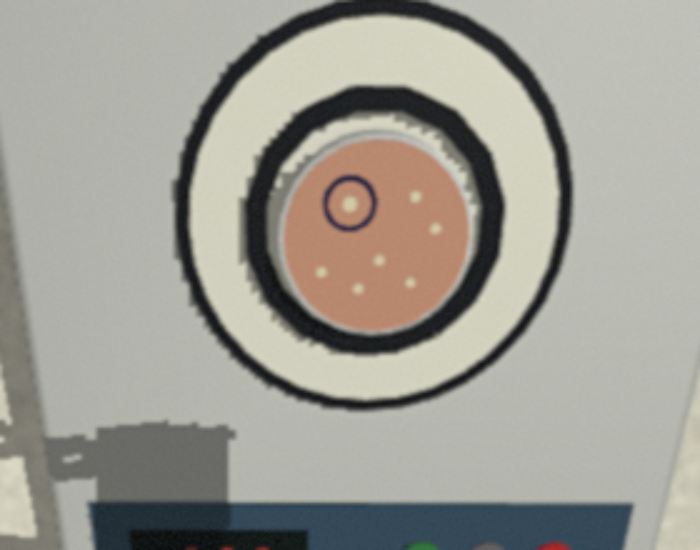

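```bash
python3 -m jog '[-0.01,-0.02,0.02,0,1,-0.018,-0.037,0.02,0,1,-0.018,-0.037,0.02,0,1,-0.018,-0.037,0,0,1,-0.018,-0.037,0,0,1,-0.018,-0.037,0,0,1,-0.018,-0.037,0,0,1,-0.018,-0.037,0,0,1,-0.01,-0.02,0,0,1,0,-0.01,0,0,1,0,0,0,0,1,0,0,0,0,1]'; python3 d.py w9 pen stand; python3 -m jog '[-0.02,-0.02,0,0,1,-0.01,-0.02,0,0,1,0,-0.01,0,0,1,0,0,0,0,1,0,0,0,0,1]'; python3 d.py w10 pen stand
python3 - <<'E'
from h import *
np.set_printoptions(precision=4,suppress=True)
cv2.imwrite("pics/w910.png",np.hstack([cv2.imread(f"pics/w{i}.png")[:320,120:520] for i in (9,10)]))
yw=np.radians(-5.8);s=np.radians(15)
n=np.array([-np.sin(s)*np.cos(yw),-np.sin(s)*np.sin(yw),np.cos(s)]);seat=np.array([.6306,-.03,.0885])
w=np.load("w8.npz");hsv=cv2.cvtColor(w["frame"],cv2.COLOR_BGR2HSV);f=w["frame"].astype(int)
m=np.zeros((480,640),bool);m[98:126,326:354]=1
blue=m&(f[:,:,2]<120);ys,xs=np.nonzero(blue);e=cv2.minEnclosingCircle(np.c_[xs,ys].astype(np.float32));print(e)
ag=np.zeros((480,640),np.uint8);ag[75:170,300:395]=((f[:,:,2]-f[:,:,0]>40))[75:170,300:395]
cs,_=cv2.findContours(ag,cv2.RETR_EXTERNAL,cv2.CHAIN_APPROX_NONE);c=max(cs,key=len);ec=cv2.fitEllipse(c);print(ec)
def pl(u,h):
    cc,d=ray(w,u);return cc+d*(n@(seat+n*h-cc))/(n@d)
for h in (.015,):
    S=pl(e[0],h);D=pl(ec[0],h);print("spot",S,"dish",D,"seat",D-n*h-seat,np.linalg.norm(S-D))
E
```

```text
clock: 12.5
eef_pos: [0.4041, -0.3024, 0.2715]
orientation: [[0.995, -0.103, 0.0], [-0.103, -0.995, 0.001], [0.0, -0.001, -1.0]]
ft_force: [0.0, 0.4, 0.1]
width: 0.0869
gripper_force: 0.0
[ 0.4041 -0.3014  0.2715]
pen 0.86 [322.0, 200.5, 348.2, 238.1] [336.  218.8] [ 0.3827 -0.3192  0.013 ] (array([ 0.4729, -0.3098,  0.4342]), array([-0.2095, -0.0217, -0.9776]))
stand 0.68 [298.1, 164.3, 376.4, 247.6] [333.  203.2] [ 0.4028 -0.3173  0.013 ] (array([ 0.4729, -0.3098,  0.4342]), array([-0.1641, -0.0176, -0.9863]))
clock: 13.07
eef_pos: [0.3741, -0.3513, 0.2717]
orientation: [[0.995, -0.101, 0.0], [-0.101, -0.995, 0.001], [0.0, -0.001, -1.0]]
ft_force: [-0.2, 0.1, 0.0]
width: 0.0873
gripper_force: 0.0
[ 0.374  -0.3508  0.2716]
pen 0.62 [266.3, 177.5, 296.4, 208.2] [283.9 193.7] [ 0.3909 -0.3067  0.013 ] (array([ 0.443 , -0.3586,  0.4344]), array([-0.1218,  0.1213, -0.9851]))
stand 0.66 [253.1, 146.4, 333.8, 227.5] [290.8 183.1] [ 0.403  -0.3168  0.013 ] (array([ 0.443 , -0.3586,  0.4344]), array([-0.0939,  0.0982, -0.9907]))
((340.0, 111.0), 11.401854515075684)
((350.0640869140625, 123.56832885742188), (72.08936309814453, 76.20258331298828), 24.74064064025879)
spot [ 0.6369 -0.0229  0.1055] dish [ 0.6273 -0.03    0.1031] seat [ 0.0005 -0.0004  0.0002] 0.012194086246241095
```

View pics/w910.png

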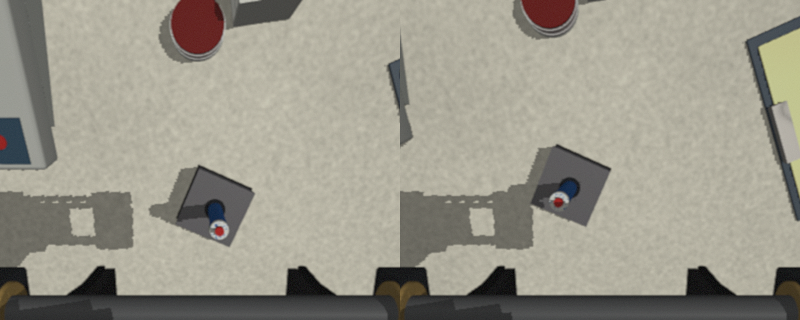

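```bash
python3 - <<'E'
from h import *
np.set_printoptions(precision=4,suppress=True)
rs=[]
for n,(u,v) in (("w9",(339,230)),("w10",(278,201)),("w1",(255,222))):
    if n=="w1": continue
    w=np.load(n+".npz");f=w["frame"].astype(int);m=np.zeros((480,640),bool);m[v-14:v+14,u-14:u+14]=1
    m&=(f[:,:,2]-f[:,:,1]>60);ys,xs=np.nonzero(m);c=(xs.mean(),ys.mean());print(n,c,m.sum());rs.append(ray(w,c));print(atz(w,c,.152))
print(tri(rs))
p=bot.capture("top");print(atz(p,(470,302.5),.152))
E
```

```text
w9 (np.float64(339.1111111111111), np.float64(230.85714285714286)) 63
[ 0.4017 -0.3178  0.152 ]
w10 (np.float64(277.78846153846155), np.float64(201.44230769230768)) 52
[ 0.4022 -0.3179  0.152 ]
(array([ 0.4021, -0.3179,  0.153 ]), [0.00021893826988972093, 0.0002189382698895829])
[ 0.401 -0.316  0.152]
```

```bash
python3 -m jog '[0.014,0.0164,0,0,1,0.014,0.0164,0,0,1,0,0,-0.03,0,1,0,0,-0.04,0,1,0,0,-0.04,0,1,0,0,-0.04,0,1,0,0,-0.0325,0,1,0,0,0,0,1,0,0,0,0,1]';  python3 -m jog '[0,0,0,0,0,0,0,0,0,-0.4,0,0,0,0,-0.5,0,0,0,0,-1,0,0,0,0,-1,0,0,0,0,-1,0,0,0,0,-1,0,0,0,0,-1]' 10
```

```text
clock: 14.02
eef_pos: [0.4009, -0.3178, 0.0882]
orientation: [[0.995, -0.101, -0.003], [-0.101, -0.995, 0.004], [-0.003, -0.003, -1.0]]
ft_force: [0.8, -0.6, 0.3]
width: 0.0869
gripper_force: 0.0
clock: 14.68
eef_pos: [0.4014, -0.3193, 0.0894]
orientation: [[0.995, -0.102, 0.0], [-0.102, -0.995, -0.0], [0.0, 0.0, -1.0]]
ft_force: [-0.5, -0.3, -0.2]
width: 0.0411
gripper_force: 0.0
```

```bash
python3 -m jog '[0,0,0,0,-1,0,0,0,0,-1,0,0,0,0,-1,0,0,0,0,-1,0,0,0,0,-1,0,0,0,0,-1,0,0,0,0,-1]' 10
```

```text
clock: 15.27
eef_pos: [0.4013, -0.3191, 0.0891]
orientation: [[0.995, -0.102, -0.0], [-0.102, -0.995, 0.0], [-0.0, -0.0, -1.0]]
ft_force: [0.8, -1.2, -0.8]
width: 0.0157
gripper_force: 10.0
```

```bash
python3 -m jog '[0,0,0.005,0,-1,0,0,0.005,0,-1,0,0,0.005,0,-1,0,0,0,0,-1,-0.004,0.0004,0,0,-1,-0.004,0.0004,0,0,-1,-0.004,0.0004,0,0,-1,0,0,0,0,-1]' 8; python3 -m jog '[-0.004,0.0004,0,0,-1,-0.004,0.0004,0,0,-1,-0.004,0.0004,0,0,-1,-0.003,0.0003,0,0,-1,0,0,0,0,-1,0,0,0,0,-1]' 8;python3 -c "
from h import *
for n in ('side','wrist'):
    p=bot.capture(n);cv2.imwrite('pics/'+n+'11.png',p['frame']);np.savez(n+'11.npz',**{k:p[k] for k in('frame','camera_matrix','R','t')})
    r=bot.cut_out(p,'pen');print([(x['p'],x['rect']) for x in r])
"
```

```text
clock: 15.93
eef_pos: [0.3888, -0.3178, 0.1044]
orientation: [[0.995, -0.102, 0.0], [-0.102, -0.995, 0.0], [0.0, -0.0, -1.0]]
ft_force: [1.9, 0.8, 1.4]
width: 0.0162
gripper_force: 8.0
clock: 16.43
eef_pos: [0.3738, -0.3163, 0.1041]
orientation: [[0.995, -0.102, -0.001], [-0.102, -0.995, 0.001], [-0.001, -0.001, -1.0]]
ft_force: [0.1, 0.2, -1.4]
width: 0.0155
gripper_force: 8.0
[(0.65, [459.5, 205.2, 465.6, 221.5])]
[(0.69, [295.8, 204.5, 341.9, 355.9])]
```

```bash
python3 -m jog '[0,0,0.01,0,-1,0,0,0.03,0,-1,0,0,0.03,0,-1,0,0,0.03,0,-1,0,0,0,0,-1,0,0,0,0,-1,0,0,0,0,-1]' 10;python3 - <<'E'
from h import *
np.set_printoptions(precision=4,suppress=True)
p=bot.capture("wrist");s=bot.sense();print(s["eef_pos"],s["width"])
r=bot.cut_out(p,"pen")[0];print(r["p"],r["rect"]);ys,xs=np.nonzero(r["pixels"])
for y in range(ys.min(),ys.max(),8): print(y,xs[ys==y].min(),xs[ys==y].max(),p["frame"][y,int(xs[ys==y].mean())])
T=np.array(s["orientation"]);tcp=np.array(s["eef_pos"]);g=tcp-.019*T[:,2]
for a in (0,10,15,20):
    a=np.radians(a);zp=-T[:,2]*np.cos(a)-T[:,0]*np.sin(a)
    print(np.degrees(a),[proj(p,g+zp*(L-.088)) for L in (-.010,0,.027,.06)])
cv2.imwrite("pics/w12.png",p["frame"])
E
```

```text
clock: 17.22
eef_pos: [0.3739, -0.3161, 0.2038]
orientation: [[0.995, -0.102, -0.001], [-0.102, -0.995, 0.001], [-0.001, -0.001, -1.0]]
ft_force: [-0.0, 0.1, 0.0]
width: 0.0157
gripper_force: 10.0
[ 0.3737 -0.3157  0.2032] 0.01574497342431459
0.96 [297.2, 203.5, 342.4, 357.5]
203 319 321 [45 45 44]
211 313 328 [ 93  98 100]
219 306 336 [29 23 26]
227 302 339 [83 49 24]
235 302 339 [86 52 29]
243 306 335 [84 50 25]
251 307 334 [84 50 23]
259 306 335 [84 52 30]
267 305 336 [84 51 27]
275 305 336 [84 50 27]
283 304 337 [86 52 26]
291 304 337 [83 51 26]Traceback (most recent call last):
  File "<stdin>", line 5, in <module>
    return umr_minimum(a, axis, None, out, keepdims, initial, where)
ValueError: zero-size array to reduction operation minimum which has no identity
```

```bash
cat > tilt.py <<'E'
from h import *
np.set_printoptions(precision=3,suppress=True)
p=bot.capture("wrist");s=bot.sense();print(s["eef_pos"],s["ft_force"],s["width"])
r=bot.cut_out(p,"pen")[0];ys,xs=np.nonzero(r["pixels"]);print(r["p"],r["rect"])
f=p["frame"].astype(int)
for y in range(190,250,2):
    q=xs[ys==y]
    print(y,(q.min(),q.max()) if len(q) else "",f[y,320])
T=np.array(s["orientation"]);tcp=np.array(s["eef_pos"]);g=tcp-.019*T[:,2]
for a in (0,5,10,15,20,25):
    a=np.radians(a);zp=-T[:,2]*np.cos(a)-T[:,0]*np.sin(a)
    print(np.degrees(a),[proj(p,g+zp*(L-.088)) for L in (-.010,0,.025,.029)])
E
python3 tilt.py
```

```text
[ 0.374 -0.316  0.203] [-0.687 -0.034 -1.067] 0.015779500005346746
0.65 [299.2, 201.0, 342.4, 355.6]
190  [68 66 69]
192  [67 65 68]
194  [66 65 66]
196  [55 55 56]
198  [54 54 54]
200  [65 64 65]
202  [76 74 75]
204 (np.int64(318), np.int64(323)) [64 68 67]
206 (np.int64(316), np.int64(325)) [114 120 121]
208 (np.int64(315), np.int64(327)) [117 123 123]
210 (np.int64(313), np.int64(328)) [111 119 118]
212 (np.int64(312), np.int64(329)) [49 51 50]
214 (np.int64(311), np.int64(330)) [25 28 18]
216 (np.int64(308), np.int64(333)) [29 25 26]
218 (np.int64(306), np.int64(335)) [30 28 26]
220 (np.int64(305), np.int64(337)) [59 40 32]
222 (np.int64(303), np.int64(338)) [85 49 22]
224 (np.int64(302), np.int64(339)) [85 50 25]
226 (np.int64(302), np.int64(339)) [85 49 21]
228 (np.int64(301), np.int64(339)) [85 50 27]
230 (np.int64(301), np.int64(340)) [84 52 28]
232 (np.int64(301), np.int64(340)) [85 50 25]
234 (np.int64(301), np.int64(339)) [85 51 26]
236 (np.int64(302), np.int64(339)) [85 52 26]
238 (np.int64(303), np.int64(338)) [84 48 20]
240 (np.int64(304), np.int64(337)) [84 51 23]
242 
[... 181 characters left out ...]
 33]
0.0 [array([320.842, 242.844]), array([320.84 , 246.717]), array([320.837, 257.908]), array([320.836, 259.934])]
5.0 [array([320.833, 231.756]), array([320.832, 236.406]), array([320.83 , 249.806]), array([320.83 , 252.226])]
10.0 [array([320.824, 220.746]), array([320.824, 226.197]), array([320.824, 241.851]), array([320.824, 244.669])]
14.999999999999998 [array([320.815, 209.809]), array([320.815, 216.092]), array([320.817, 234.059]), array([320.817, 237.282])]
20.0 [array([320.805, 198.942]), array([320.806, 206.095]), array([320.81 , 226.449]), array([320.811, 230.085])]
25.0 [array([320.795, 188.146]), array([320.797, 196.217]), array([320.803, 219.044]), array([320.804, 223.099])]
```

```bash
python3 -m jog '[0.01,0.015,0.03,0,-1,0.025,0.033,0.03,0,-1,0.025,0.033,0.017,0,-1,0.025,0.033,0,0,-1,0.025,0.033,0,0,-1,0.025,0.033,0,0,-1,0.025,0.033,0,0,-1,0.025,0.033,0,0,-1,0.025,0.033,0,0,-1,0.016,0.018,0,0,-1,0,0,-0.03,0,-1,0,0,-0.03,0,-1,0,0,-0.01,0,-1,0,0,0,0,-1,0,0,0,0,-1]' 10; cat > tip.py <<'E'
from h import *
import sys
np.set_printoptions(precision=4,suppress=True)
p=bot.capture("wrist");s=bot.sense();print(s["eef_pos"],s["ft_force"])
T=np.array(s["orientation"]);tcp=np.array(s["eef_pos"]);g=tcp-.019*T[:,2]
th=np.radians(float(sys.argv[2]));zp=-T[:,2]*np.cos(th)-T[:,0]*np.sin(th)
tip=g-zp*.098;S=np.array([.6372,-.0226,.1055]);n=np.array([-.2575,.0262,.9659]);d=tip-S
ex=np.array([.961,-.0976,.2588]);ey=np.cross(n,ex)
print("tip",tip,"in spot frame",d@ex,d@ey,d@n,"spot px",proj(p,S),"tip px",proj(p,tip),"nose px",proj(p,g-zp*.088))
r=bot.cut_out(p,"pen");print(r[0]["p"],r[0]["rect"])
cv2.imwrite(f"pics/{sys.argv[1]}.png",p["frame"]);np.savez(f"{sys.argv[1]}.npz",frame=p["frame"],camera_matrix=p["camera_matrix"],R=p["R"],t=p["t"])
f=p["frame"].astype(int);m=np.zeros((480,640),bool);u=proj(p,S).astype(int);m[u[1]-22:u[1]+23,u[0]-26:u[0]+27]=1
for y in range(u[1]-22,u[1]+16,2): print(y,"".join("%4d"%f[y,x,2] for x in range(u[0]-24,u[0]+25,2)))
E
python3 tip.py w13 17
```

```text
clock: 18.67
eef_pos: [0.5938, -0.0282, 0.2039]
orientation: [[0.995, -0.102, -0.002], [-0.102, -0.995, 0.0], [-0.002, -0.0, -1.0]]
ft_force: [0.1, -0.4, -0.4]
width: 0.0157
gripper_force: 10.0
[ 0.5947 -0.0285  0.2052] [ 1.2853  0.1781 -0.2875]
tip [ 0.6233 -0.0315  0.1305] in spot frame -0.00601530003074725 -0.010209290742951009 0.02746203466584748 spot px [307.7311 181.9023] tip px [321.1794 204.1524] nose px [321.1855 210.8207]
0.9 [299.2, 203.6, 342.0, 356.0]
159   25  27  89 204 226 225 220 174 145 139 139 154 170 184 190 192 192 194 193 190 190 192 196 184 170
161   27  89 200 227 213 203 160 129 137 159 182 190 189 186 192 201 200 201 200 200 201 196 193 191 194
163   89 202 226 225 140 124 125 154 184 185 184 197 200 204 202 202 199 202 202 203 202 202 202 202 198
165  202 228 198 151 126 135 169 188 181 196 202 201 201 203 200 202 204 203 204 202 203 202 201 204 204
167  212 214 179 123 138 179 184 187 204 203 202 202 202 201 202 203 202 200 203 203 203 203 201 202 202
169  144 133 127 135 181 188 200 200 200 201 199 201 200 202 201 201 201 200 203 201 202 202 201 202 201
1
[... 663 characters left out ...]
16 155 205 201 220 224 223 205 201 190  74 181 202 201 202 200 201 199
185  201 200 202 200 201 200 204 147 108 199 204 209 220 216 201 203 168  78 197 202 202 201 202 202 202
187  201 201 203 203 200 201 201 175  72 160 203 202 201 200 202 201 111 131 201 203 200 200 200 200 201
189  202 202 202 203 200 201 202 204 153  71 160 198 204 203 193 138  88 184 204 201 202 203 200 203 202
191  202 202 202 199 199 200 202 202 203 163  76  84 103 104  73 108 184 202 202 201 200 200 203 202 201
193  200 200 201 201 202 201 201 201 201 203 195 179 145 151 191 201 202 199 200 201 200 201 200 200 203
195  200 202 199 201 201 200 203 201 202 201 202 202 204 204 201 202 200 201 200 200 201 201 200 201 199
```

```bash
python3 - <<'E'
import numpy as np
f=np.load("w13.npz")["frame"]
for y in range(192,236,1): print(y,f[y,321],"".join("%4d"%f[y,x,2] for x in range(300,344,2)))
E
```

```text
192 [121 150 200]  202 178 126  84  75 102 142 194 201 201 202 201 202 201 201 200 200 202 201 201 215 225
193 [121 150 201]  202 203 193 158 143 172 196 204 200 201 202 199 201 202 202 201 201 202 203 202 211 219
194 [122 149 200]  201 200 205 198 197 200 204 201 201 201 201 201 201 199 201 201 203 201 201 200 201 208
195 [120 150 200]  199 200 201 203 203 201 202 201 202 202 200 200 201 200 201 200 199 200 202 198 201 200
196 [122 150 201]  201 202 201 202 203 202 200 201 201 201 202 200 202 203 201 201 201 202 200 203 201 200
197 [122 151 201]  202 203 202 200 202 200 202 201 200 201 201 201 201 201 201 201 202 201 198 200 201 201
198 [122 149 202]  201 202 203 201 201 202 200 200 201 199 201 201 202 199 200 202 201 201 200 200 200 201
199 [122 151 202]  183 183 183 200 202 201 201 199 202 200 201 199 202 200 202 204 201 200 201 201 199 202
200 [125 154 203]  136 135 142 199 202 200 202 201 201 201 199 203 200 201 200 200 201 200 202 202 201 201
201 [123 151 190]  118 117 129 201 202 200 202 200 201 202 194 194 203 201 199 200 199 201 200 202 200 202
202 [106 127 146]  119 120 130
[... 2829 characters left out ...]
  17  26  29  26  33  25  28  30  21  22  27  25  21  24  18  21  20  66 160
230 [91 55 27]   83  32  22  19  28  28  34  29  31  28  31  31  31  23  26  22  23  15  24  21  97 223
231 [92 55 28]  125  48  22  26  23  30  27  29  28  29  30  24  24  24  28  31  20  25  18  15 100 230
232 [89 53 23]  136  57  20  18  26  27  30  25  29  31  26  28  30  27  30  29  23  28  26  25 102 227
233 [93 56 30]  137  63  23  23  26  26  26  25  33  23  29  28  25  30  31  24  24  24  19  22 107 226
234 [90 54 24]  138  70  20  24  19  29  27  34  27  27  30  27  31  21  24  17  25  30  22  17 129 226
235 [91 55 29]  136  79  20  24  26  25  27  32  24  27  24  27  29  25  31  25  28  22  21  21 159 226
```

```bash
python3 -m jog '[0.006,0.0045,-0.003,0,-1,0.007,0.0045,-0.004,0,-1,0,0,-0.005,0,-1,0,0,-0.005,0,-1,0,0,0,0,-1,0,0,0,0,-1]' 15; cat > avg.py <<'E'
from h import *
import sys
np.set_printoptions(precision=4,suppress=True)
E=[];F=[]
for i in range(int(sys.argv[1])):
    p=bot.capture("wrist");s=bot.sense();E.append(s["eef_pos"]);F.append(s["ft_force"])
e=np.mean(E,0);T=np.array(s["orientation"]);S=np.array([.6372,-.0226,.1055]);n=np.array([-.2575,.0262,.9659]);ex=np.array([.961,-.0976,.2588]);ey=np.cross(n,ex)
a=np.radians(16.3);tip=e+.098*np.sin(a)*np.array([.995,-.102,0])+[0,0,.019-.098*np.cos(a)];d=tip-S
print(e,np.std(E,0),"F",np.mean(F,0),np.std(F,0),"spot frame",d@ex,d@ey,d@n,"spot px",proj(p,S),"tip px",proj(p,tip),s["clock"],s["gripper_force"])
f=p["frame"];cv2.imwrite(f"pics/{sys.argv[2]}.png",cv2.resize(f[140:260,240:400],None,fx=5,fy=5,interpolation=cv2.INTER_CUBIC));np.savez(sys.argv[2]+".npz",frame=f)
E
python3 avg.py 6 w14
```

```text
clock: 19.27
eef_pos: [0.6065, -0.0188, 0.1869]
orientation: [[0.995, -0.102, -0.002], [-0.102, -0.995, 0.0], [-0.002, -0.0, -1.0]]
ft_force: [-0.6, -0.1, -0.2]
width: 0.0158
gripper_force: 15.0
[ 0.607  -0.019   0.1876] [0.0001 0.0001 0.0002] F [-0.1563 -0.1894 -0.211 ] [0.3149 0.3407 0.2268] spot frame -0.0009633049043795343 0.0005166143413807613 0.007536944985816337 spot px [321.4634 201.6116] tip px [320.7535 207.22  ] 19.5667 14.999718207400292
```

View pics/w14.png

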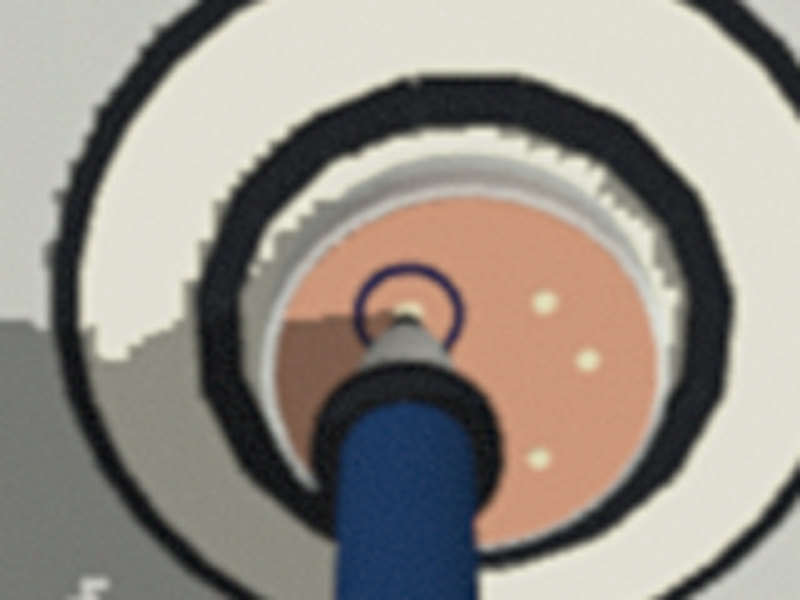

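```bash
python3 -m jog '[0.0018,-0.0002,-0.003,0,-1,0.0008,0,-0.003,0,-1,0.0006,0,-0.002,0,-1,0,0,0,0,-1,0,0,0,0,-1]' 15; python3 avg.py 8 w15; python3 -m jog '[0.0005,0,-0.002,0,-1,0,0,0,0,-1,0,0,0,0,-1]'; python3 avg.py 8 w16
```

```text
clock: 19.98
eef_pos: [0.6107, -0.0193, 0.1796]
orientation: [[0.995, -0.102, 0.001], [-0.102, -0.995, -0.0], [0.001, 0.0, -1.0]]
ft_force: [0.4, 0.3, 0.7]
width: 0.0152
gripper_force: 15.0
[ 0.6105 -0.0192  0.1798] [0. 0. 0.] F [ 0.5752 -0.5082  0.9858] [0.3115 0.2838 0.5105] spot frame 0.00041921627586225104 0.0006238909518893023 -0.0009367338998742087 spot px [321.7008 208.1572] tip px [320.8149 207.0561] 20.3833 15.00035329721868
clock: 20.63
eef_pos: [0.611, -0.0192, 0.1776]
orientation: [[0.995, -0.102, 0.001], [-0.102, -0.995, -0.0], [0.001, 0.0, -1.0]]
ft_force: [0.4, 0.4, 2.1]
width: 0.0154
gripper_force: 15.0
[ 0.611  -0.0192  0.1777] [0. 0. 0.] F [ 0.3966 -0.535   2.06  ] [0.532  0.5665 0.3306] spot frame 0.00026687786462058417 0.0007115575255383726 -0.0030771623654971473 spot px [321.8068 209.2858] tip px [320.7887 207.0793] 21.0333 15.000765365548432
```

```bash
python3 - <<'E'
from h import *
a,b=(np.load(f"w{i}.npz")["frame"] for i in (14,16))
for f in (a,b):
    g=f[:,:,2].astype(int);print([ (y,g[y,321]) for y in range(186,212,2)])
    d=((f.astype(int).max(2)<60))
    print("collar centre rows",[ (y,np.nonzero(d[y,285:360])[0][[0,-1]]+285) for y in range(214,240,6) if d[y,285:360].any()])
    ag=((g-f[:,:,0].astype(int)>40)).astype(np.uint8);c=max(cv2.findContours(ag,0,1)[0],key=cv2.contourArea);print(cv2.boundingRect(c))
E
python3 avg.py 8 w17
```

```text
[(186, np.int64(205)), (188, np.int64(203)), (190, np.int64(204)), (192, np.int64(147)), (194, np.int64(93)), (196, np.int64(204)), (198, np.int64(204)), (200, np.int64(211)), (202, np.int64(165)), (204, np.int64(69)), (206, np.int64(134)), (208, np.int64(139)), (210, np.int64(143))]
collar centre rows [(214, array([285, 329])), (220, array([285, 336])), (226, array([285, 339])), (232, array([288, 339])), (238, array([294, 337]))]
(124, 353, 387, 18)
[(186, np.int64(182)), (188, np.int64(182)), (190, np.int64(203)), (192, np.int64(203)), (194, np.int64(204)), (196, np.int64(205)), (198, np.int64(206)), (200, np.int64(96)), (202, np.int64(125)), (204, np.int64(143)), (206, np.int64(133)), (208, np.int64(141)), (210, np.int64(140))]
collar centre rows [(214, array([285, 332])), (220, array([285, 337])), (226, array([285, 339])), (232, array([285, 339])), (238, array([286, 337]))]
(124, 353, 387, 18)
[ 0.6109 -0.0192  0.1776] [0. 0. 0.] F [ 0.6501 -0.4891  2.3878] [0.5833 0.3632 0.2473] spot frame 0.00017722288789665121 0.0007453841722003776 -0.0031099961115200084 spot px [321.8983 209.1167] tip px [320.8315 207.0055] 21.4333 15.000724447891116
```

```bash
python3 -c "
from station import bot
print(bot.close_job())"
```

```text
the job is handed in; nothing more can be done
None
```

The dish is in the centring ring and the pen is held pressed inside the blue ring, tip roughly 1–2 mm from its centre and about 1–2° off square. The nib is in about 4 mm (about 2.5 N), estimated from the wrist force and camera. The job was handed in at about 21 s with no verdict returned.

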